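# Restart the vial line after a cleared jam

### The job

The jam in the vial counter is cleared, so restart the line: push the hinged clear guard over the conveyor down until it is fully shut, then press the blue reset button all the way in and let it come back out, then do the same with the green start button. Use the fingertips only and pick nothing up; no button may be pressed before the guard is shut, the guard must not be lifted wide open, and the black stop button and the red emergency stop must not be pressed. Leave the loose vials, forceps, bottle and jar as they stand, and finish with the guard shut and the hand clear of everything.

Things in the scene. Friction and masses are not known exactly. Their poses are not given: they have to be found in the camera images.
- conveyor: Narrow vial conveyor (1100 x 120 mm, white chain at 100 mm height), fixed, running along y across the back of the bench. Origin on the table under the middle of the hinged guard; its x axis points squarely across the belt, away from the robot.
- guard (a joint): Hinge of the clear guard (hood 240 mm wide, clear panel in an aluminium frame) over the middle of the conveyor. In rad: 0 = fully shut, panel level, on a hard stop; greater = front edge swung up; starts half open, 0.45 to 0.85. A stiff hinge: it stays where it is left, and about 1 to 3 N pressed down near the front closes it.
- guard_hinge (a point): Point on the guard's hinge axis, at mid-width, level with the top of the panel (height 170 mm). The axis runs along the conveyor's y, at the guard's far side.
- guard_lip (a point): On the guard's orange grip lip (130 mm wide along y, 34 mm deep, 10 mm thick) at its front edge nearest the robot: centre of the lip's upper face, 188 mm from the hinge axis and in the plane of the panel's top (15 mm back from the lip's front edge).
- desk: Stainless push-button desk, 130 x 300 mm, fixed; origin on the table under its middle. Panel rises from 50 mm at its -x (robot) side to 85 mm at +x, slope 0.26 rad: outward normal (-0.257, 0, 0.966) in its axes. Three buttons 58 mm apart along its y, in any order of colour, then at +y a red emergency stop on a yellow disc. Three small pilot lamps behind them are not buttons.
- reset (a joint): The moving cap of a round push button, dia 29 mm, projecting 13 mm over a dark steel bezel ring (dia 37 mm, 5 mm high); colour blue: the reset button. Value 0 = out, 0.006 m = fully in; it goes in square to the sloping panel. Spring return: 2 N starts it, 5 N takes it fully in to a hard stop.
- reset_top (a point): Centre of the top face of the blue reset button's cap (it moves with the cap).
- start (a joint): The moving cap of a round push button, dia 29 mm, projecting 13 mm over a dark steel bezel ring (dia 37 mm, 5 mm high); colour green: the start button. Value 0 = out, 0.006 m = fully in; it goes in square to the sloping panel. Spring return: 2 N starts it, 5 N takes it fully in to a hard stop.
- start_top (a point): Centre of the top face of the green start button's cap (it moves with the cap).
- stop (a joint): The moving cap of a round push button, dia 29 mm, projecting 13 mm over a dark steel bezel ring (dia 37 mm, 5 mm high); colour black: the stop button, not to be pressed. Value 0 = out, 0.006 m = fully in; it goes in square to the sloping panel. Spring return: 2 N starts it, 5 N takes it fully in to a hard stop.
- stop_top (a point): Centre of the top face of the black stop button's cap (it moves with the cap).
- estop (a joint): Red mushroom head of the emergency stop, dia 40 mm, standing 36 mm over the panel. 0 = out, 0.005 m = pressed; not to be pressed.
- estop_top (a point): Centre of the top of the red emergency-stop head.
- vial_a: Loose glass vial with purple cap, dia 22 mm, 40 mm tall, standing on the table; origin at the centre of its underside. To be left alone.
- vial_b: Loose glass vial with purple cap, dia 22 mm, 40 mm tall, standing on the table; origin at the centre of its underside. To be left alone.
- vial_c: Loose glass vial with purple cap, dia 22 mm, 40 mm tall, standing on the table; origin at the centre of its underside. To be left alone.
- forceps: Loose steel forceps lying on the table, 130 x 20 x 8 mm along its x; origin under the middle. To be left alone.
- alcohol: Loose white plastic bottle, dia 64 mm, 170 mm tall, standing; origin at the centre of its underside. To be left alone.
- capjar: Loose amber glass jar with white lid, dia 60 mm, 75 mm tall, standing; origin at the centre of its underside. To be left alone.

How it is judged:
By the outcome, as a careful person would: the job done as asked, in the order asked, and still so for the second after the job is handed in, with the robot touching nothing.
It also fails if it takes over 46 s, if anything falls off the work surface, if the arm or the gripper's body presses on something with over 40 N, if the wrist force passes 120 N, or if a joint passes its speed limit or range.

### The arm

A 7-joint arm with a two-finger parallel gripper is mounted at the origin on the work surface. World frame = base frame: x ahead of the robot, y to its left, z up, the work surface at z = 0. Lengths are in m, angles in rad, forces in N, time in s.
With the tool pointing down it reaches from about 0.375 to 0.925 m from the base axis. Payload 3.1 kg.
Tool frame: the origin (TCP) lies midway between the tips of the shut fingers; the grasp point (between the pads) lies 19 mm behind it; z points along the fingers, y is the line along which they close (so a half turn about z gives the same grasp; the last joint's range is limited). The gripper opens to 85 mm and grips with 20 to 120 N. Pads are 22 mm wide; open, the fingers measure 114 mm over their backs; the gripper's body (76 mm by 85 mm) begins 54 mm behind the grasp point. The pads swing forward as they close: fully open they stand 13 mm farther back than shut.
Start: joints at [1.153, 0.383, 0.044, 1.598, -0.018, 1.161, -0.05], TCP at [0.204, -0.617, 0.231] pointing down, gripper open.
Joint ranges: [-2.61, 2.61], [-0.41, 2.15], [-1.48, 1.57], [0, 2.5], [-1.57, 4.71], [0.05, 1.97], [-2.85, 2.85]. Speed limits (rad/s): [2.79, 2.79, 3.14, 3.14, 3.14, 3.14, 3.14].

### API

Orientations are given as [roll, pitch, yaw] about the fixed x, y, z axes, in that order (R = Rz(yaw) Ry(pitch) Rx(roll)).
In Python, from plant import observe, get_image, finish_job gives the robot as it stands.
- The arm moves only by the shell command python3 -m pendant 'ROWS' [FORCE]. ROWS is text: rows parted by semicolons, each of 7 numbers parted by spaces: the turn, a rotation vector about the world's x, y, z as a fraction of full scale, then the shift along the world's x, y, z as a fraction of full scale, then the opening, from -1 (shut) to 1 (fully open). A call has 1 to 8 rows; each row is the pose to reach, as a shift and turn from the pose commanded when the call began, turning the shorter way round; what a row does not reach only later rows make up. Full scale, the value 1, is 10 cm for a shift and pi rad for a turn. A row lasts 1/8 s, in which the tool goes at most 62.5 mm and 10.7 degrees, less where a joint would pass 70% of its speed; a pose out of reach is approached as far as the arm can. A call with a number of a shift or a turn outside -1 to 1 is refused whole. A call with a gripper value outside its range is refused whole. The fingers move at their own pace and stop on an object; FORCE is the grip in N (left out, the last holds). Time passes only in rows, so rows that repeat a pose let the fingers close. It gives the time, the measured TCP pose, the force, the opening and the grip force at its end, in the units of the state.
- observe(): the state, without advancing time (a new reading comes with each control period).
- get_image(name): name is "scene" or "top" or "wrist"; returns a dict with "img" (480x640x3 uint8, red, green, blue), "K" (3x3 intrinsics, pixels), "position" and "orientation" of the camera in the world. Camera axes: x right, y down, z forward; pixel columns grow to the right and rows downward; lengths in m; the calibration is good to about 2 mm. A picture is of the moment at which its call begins. There is no depth.
- finish_job(): hands the job in; it is judged then, once.
The state is a dict: "time": time; "joint_pos": joint angles; "joint_vel": joint speeds; "effort": joint torques, N m; "ee_pos": TCP position; "orientation": TCP orientation; "force": force on the tool from outside, world axes, zero at the start; "moment": the same for the moment, N m; "opening": opening from 0.0 (shut) to 1.0 (fully open); "grip_force": force on a finger pad.
Only numpy, scipy, OpenCV 4.12 (cv2) and the standard library are available. Lean on these libraries where they do the work, as an engineer would, in place of code of your own. Each camera call takes 0.05 s, during which the arm holds its last target. There are 200 camera calls.

## Working session

There is one attempt and no reset: what is moved stays moved. The work goes in short steps, Python scripts to look and compute and a shell command to move; the robot and the scene stay as the last step left them, time stands still between calls to the robot, and variables do not carry over. Pictures are saved under pics/ and viewed, at most 10 in all, crops included, and the job is handed in when it is done.

```bash
mkdir -p pics; ls; cat > h.py <<'E'
import numpy as np,cv2
from plant import observe,get_image,finish_job
from scipy.spatial.transform import Rotation as R
def cam(n):
    d=get_image(n); o=np.array(d["orientation"],float)
    M=o if o.shape==(3,3) else R.from_euler('xyz',o).as_matrix()
    return d["img"],np.array(d["K"]),np.array(d["position"]),M
def ray(c,u,v):
    r=c[3]@np.linalg.inv(c[1])@np.array([u,v,1.]); return c[2],r/np.linalg.norm(r)
def onz(c,u,v,z):
    p,r=ray(c,u,v); return p+r*(z-p[2])/r[2]
def two(a,ua,b,ub):
    p,r=ray(a,*ua); q,s=ray(b,*ub)
    t=np.linalg.lstsq(np.c_[r,-s],q-p,rcond=None)[0]
    return (p+r*t[0]+q+s*t[1])/2, np.linalg.norm(p+r*t[0]-q-s*t[1])
def save(n,img): cv2.imwrite('pics/'+n,img[:,:,::-1])
E
python3 - <<'E'
from h import *
for n in("scene","top"):
    c=cam(n); save(n+'0.png',c[0]); print(n,c[2],c[3].round(3).tolist(),c[1].tolist())
print(observe())
E
```

```text
pics
scene [0.36908086 0.57094753 1.12663212] [[-0.92, -0.351, 0.174], [-0.392, 0.808, -0.441], [0.014, -0.474, -0.88]] [[528.2506388079048, 0.0, 315.5563404230495], [0.0, 528.2506388079048, 237.9204646030246], [0.0, 0.0, 1.0]]
top [0.45970879 0.0373065  1.313354  ] [[0.024, -0.995, 0.101], [-1.0, -0.022, 0.023], [-0.021, -0.102, -0.995]] [[520.474483148075, 0.0, 322.7915634696917], [0.0, 520.474483148075, 238.03114294000335], [0.0, 0.0, 1.0]]
{'time': 0.1, 'joint_pos': array([ 1.1531495 ,  0.38378591,  0.04384623,  1.59947372, -0.01787802,
        1.16121435, -0.04990974]), 'joint_vel': array([-9.77345935e-04, -1.26688312e-03,  8.03502232e-05, -2.62855270e-03,
        5.74791613e-05, -4.53993193e-04, -2.22250882e-03]), 'effort': array([ 2.52787679e-03, -4.34725642e+01,  1.02909118e+00, -2.50451303e+01,
        1.07982408e-02,  5.42579277e-03, -8.03370938e-06]), 'ee_pos': array([ 0.20407863, -0.61619461,  0.22996554]), 'orientation': array([-3.13910862e+00,  1.55724485e-04,  3.19916089e-01]), 'force': array([ 0.08333617, -0.10014053, -0.60663417]), 'moment': array([-0.05608408,  0.03243006, -0.00140559]), 'grip_force': 0.0, 'opening': 0.9993970484560357}
```

View pics/scene0.png

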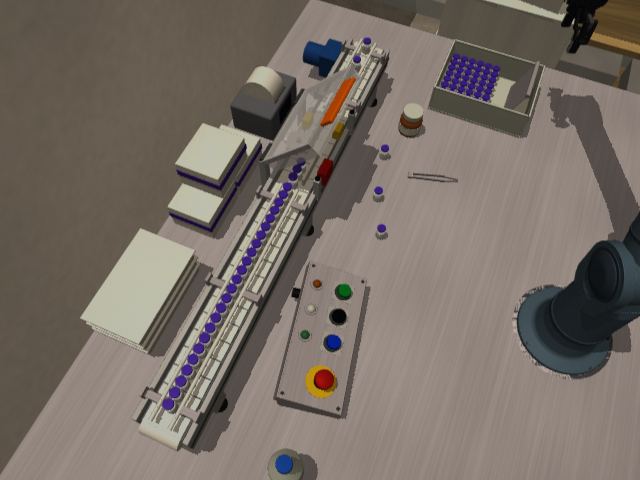

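View pics/top0.png

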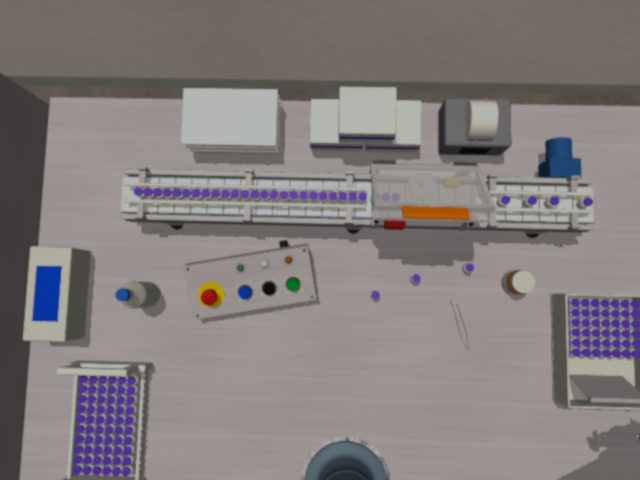

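The scene view shows the orange lip at (338,102), green at (344,291), black at (338,316), blue at (333,342) and the e-stop at (323,379). The top view shows the lip at (436,213), green (293,284), black (269,288), blue (245,292), e-stop (209,297), vials at (375,295), (416,278), (469,267) and the bottle at (130,294).

```bash
cat >> h.py <<'E'
HS=dict(lip=((5,16),(436,213),(338,102)),green=((50,75),(293,284),(344,291)),blue=((108,122),(245,292),(333,342)),red=((0,4),(209,297),(323,379)))
def blob(img,h,near,rad=45):
    v=cv2.cvtColor(img,cv2.COLOR_RGB2HSV); m=cv2.inRange(v,(h[0],130,50),(h[1],255,255))
    k=np.zeros_like(m); cv2.circle(k,near,rad,255,-1); m&=k
    n,l,s,c=cv2.connectedComponentsWithStats(m); i=1+np.argmax(s[1:,4])
    cn=cv2.findContours((l==i).astype('uint8'),0,2)[0][0]
    return c[i],s[i],cv2.minAreaRect(cn)
E
python3 - <<'E'
from h import *
t,s=cam("top"),cam("scene")
for k,(h,a,b) in HS.items():
    A=blob(t[0],h,a);B=blob(s[0],h,b)
    print(k,A[0].round(1),A[1][4],B[0].round(1),B[1][4],*two(t,A[0],s,B[0]))
    if k=='lip':
        ca,cb=cv2.boxPoints(A[2]),cv2.boxPoints(B[2])
        print(ca.round(1).tolist(),cb.round(1).tolist())
    else: print(' on z .08',onz(t,*A[0],.08),onz(s,*B[0],.08))
# conveyor direction, hinge: belt purple caps row
for u,v in((139,191),(364,196),(375,295),(416,278),(469,267)): print(onz(t,u,v,.14 if v<200 else .04).round(3))
E
```

```text
lip [435.7 212.5] 809 [337.3 101.5] 553 [ 0.6185312  -0.16030473  0.29477209] 2.575982982472177e-05
[[401.79998779296875, 217.89999389648438], [402.0, 205.60000610351562], [469.20001220703125, 207.1999969482422], [469.0, 219.39999389648438]] [[319.0, 123.9000015258789], [346.70001220703125, 73.5], [356.0, 78.5999984741211], [328.29998779296875, 129.0]]
green [292.5 284.4] 115 [343.7 290.2] 138 [0.47287722 0.13549741 0.07006437] 0.001132703450623066
 on z .08 [0.47332525 0.1348114  0.08      ] [0.47134748 0.13950049 0.08      ]
blue [244.4 292.4] 117 [333.  341.8] 171 [0.45120213 0.24996042 0.06843133] 0.0011561073283238986
 on z .08 [0.45184496 0.24808577 0.08      ] [0.44974038 0.2533746  0.08      ]
red [208.9 296.9] 149 [323.7 379.2] 292 [0.43852522 0.33122904 0.08200115] 0.0014632932244954958
 on z .08 [0.43921201 0.33183802 0.08      ] [0.43793531 0.33064705 0.08      ]
[0.679 0.491 0.14 ]
[ 0.677 -0.027  0.14 ]
[ 0.453 -0.063  0.04 ]
[ 0.496 -0.162  0.04 ]
[ 0.526 -0.291  0.04 ]
```

```bash
python3 -m pendant '0 0 0 0 0 .5 -1;0 0 0 0 0 1 -1;0 0 0 0 0 1 -1' 40
python3 -m pendant '0 0 0 .41 .46 .2 -1;0 0 0 .82 .91 .4 -1'
python3 -m pendant '0 0 0 .41 .46 0 -1;0 0 0 .82 .91 0 -1'
python3 -m pendant '0 0 0 .41 .46 0 -1;0 0 0 .82 .91 0 -1'
python3 -m pendant '0 0 0 .41 .46 0 -1;0 0 0 .82 .91 0 -1'
python3 -m pendant '0 0 -.05 .41 .46 0 -1;0 0 -.1 .80 .91 0 -1;0 0 -.1 .80 .91 0 -1;0 0 -.1 .80 .91 0 -1'
python3 - <<'E'
from h import *
o=observe();print(o['ee_pos'],o['orientation'],o['force'],o['opening'])
c=cam("wrist");save('w1.png',c[0]);print(c[2])
E
```

```text
time: 0.57
ee_pos: [0.2053, -0.6199, 0.3376]
orientation: [3.13, -0.001, 0.32]
force: [0.6, -0.2, 0.4]
opening: 0.376
grip_force: 0.0
time: 0.82
ee_pos: [0.2837, -0.5276, 0.3688]
orientation: [-3.139, 0.0, 0.317]
force: [1.3, -1.1, 0.2]
opening: -0.0
grip_force: 0.0
time: 1.08
ee_pos: [0.3668, -0.4359, 0.3694]
orientation: [-3.141, 0.0, 0.32]
force: [1.5, -1.2, 0.6]
opening: -0.003
grip_force: 0.0
time: 1.32
ee_pos: [0.4485, -0.3448, 0.369]
orientation: [-3.141, 0.001, 0.32]
force: [0.3, -0.3, -0.3]
opening: 0.001
grip_force: 0.0
time: 1.58
ee_pos: [0.5304, -0.254, 0.3689]
orientation: [-3.141, 0.001, 0.32]
force: [0.9, -0.7, 0.8]
opening: 0.001
grip_force: 0.0
time: 2.08
ee_pos: [0.6094, -0.1648, 0.3687]
orientation: [3.141, 0.002, 0.007]
force: [0.2, -1.3, 0.3]
opening: -0.002
grip_force: 0.0
[ 0.60940358 -0.16476466  0.36870001] [3.14134935e+00 2.45711929e-03 7.10740668e-03] [ 0.24148226 -1.33991017  0.33385375] -0.0021294493328069485
[ 0.6917408  -0.16447609  0.51111613]
```

View pics/w1.png

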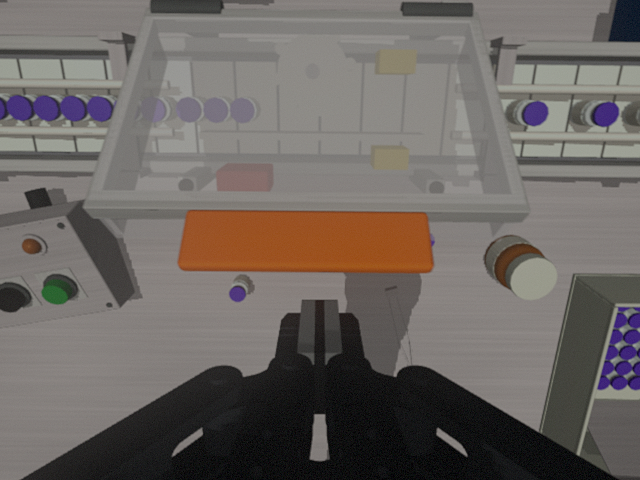

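The wrist view shows the lip centred at (306,240), the shut fingertips at (320,310), and the hinges at the far edge near (186,6) and (437,8). I'll cross-check the lip.

```bash
python3 - <<'E'
from h import *
t,w=cam("top"),cam("wrist")
h,a,_=HS['lip']
A=blob(t[0],h,a,60);B=blob(w[0],h,(306,240),140)
print(A[0],B[0],*two(t,A[0],w,B[0])); print(onz(w,*B[0],.295))
bp=cv2.boxPoints(B[2]);print([onz(w,*p,.295).round(3).tolist() for p in bp])
for p in((186,6),(437,8)): print(onz(w,*p,.17))
E
```

```text
[420.99733333 213.016     ] [300.53510057 239.80991075] [ 0.61478982 -0.14528721  0.27932519] 0.024115361179499483
[ 0.61523023 -0.15702325  0.295     ]
[[0.598, -0.086, 0.295], [0.633, -0.09, 0.295], [0.632, -0.225, 0.295], [0.597, -0.228, 0.295]]
[ 0.750363   -0.07046534  0.17      ]
[ 0.74965637 -0.25207675  0.17      ]
```

```bash
python3 -m pendant '0 0 0 .02 0 -.3 -1;0 0 0 .02 0 -.5 -1;0 0 0 .02 0 -.65 -1;0 0 0 .02 0 -.75 -1;0 0 0 -.02 0 -.85 -1;0 0 0 -.1 0 -.95 -1'
python3 -m pendant '0 0 0 -.06 0 -.1 -1;0 0 0 -.12 0 -.2 -1;0 0 0 -.17 0 -.3 -1;0 0 0 -.2 0 -.4 -1;0 0 0 -.23 0 -.5 -1;0 0 0 -.25 0 -.6 -1;0 0 0 -.27 0 -.7 -1;0 0 0 -.28 0 -.8 -1'
python3 - <<'E'
from h import *
o=observe();print(o['ee_pos'],o['force'])
t,s=cam("top"),cam("scene");save('t2.png',t[0][140:320,240:560]);
save('s2.png',s[0])
E
```

```text
time: 2.98
ee_pos: [0.6005, -0.1655, 0.275]
orientation: [3.141, -0.003, 0.005]
force: [1.7, -0.7, -0.1]
opening: -0.001
grip_force: 0.8
time: 3.98
ee_pos: [0.5716, -0.1646, 0.1942]
orientation: [-3.141, 0.001, 0.006]
force: [-0.3, 0.2, 1.6]
opening: -0.0
grip_force: 0.7
[ 0.57155536 -0.16459088  0.19422556] [-0.30962162  0.22587451  1.58974824]
```

View pics/s2.png

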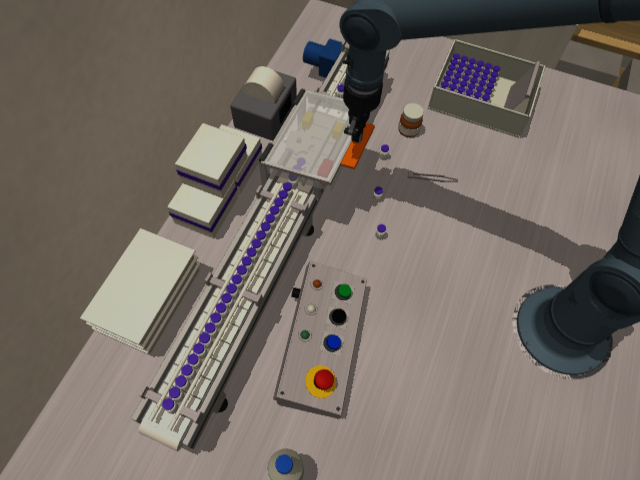

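The fingertip is on the lip at about (355,140) and the guard is nearly level. I'll press on down to the stop.

```bash
python3 -m pendant '0 0 0 -.01 0 -.08 -1;0 0 0 -.02 0 -.16 -1;0 0 0 -.02 0 -.22 -1;0 0 0 -.02 0 -.26 -1;0 0 0 -.02 0 -.26 -1'
python3 -m pendant '0 0 0 0 0 -.03 -1;0 0 0 0 0 -.06 -1;0 0 0 0 0 -.06 -1'
```

```text
time: 4.7
ee_pos: [0.5702, -0.1647, 0.1702]
orientation: [3.141, -0.0, 0.006]
force: [-1.3, 0.7, 4.9]
opening: -0.001
grip_force: 2.7
time: 5.08
ee_pos: [0.5703, -0.1648, 0.1699]
orientation: [3.14, 0.0, 0.005]
force: [-11.7, 3.2, 28.2]
opening: 0.004
grip_force: 14.1
```

```bash
python3 -m pendant '0 0 0 0 0 .2 -1;0 0 0 0 0 .6 -1;0 0 0 0 0 1 -1'
python3 -m pendant '0 0 0 -.2 .45 0 -1;0 0 0 -.4 .9 0 -1'
python3 -m pendant '0 0 0 -.2 .45 0 -1;0 0 0 -.4 .9 0 -1'
python3 -m pendant '0 0 0 -.2 .45 0 -1;0 0 0 -.4 .9 0 -1;0 0 0 -.4 .9 0 -1;0 0 0 -.4 .9 0 -1'
python3 - <<'E'
from h import *
w=cam("wrist");save('w3.png',w[0]);np.savez('w3.npz',*w);t=cam('top');save('t3.png',t[0])
h,a,_=HS['lip'];A=blob(t[0],h,(436,225),60);print(A[0],A[1],onz(t,*A[0],.17)); s=cam('scene');B=blob(s[0],h,(350,145),60);print(two(t,A[0],s,B[0]))
E
python3 -m pendant '0 0 0 -.2 .45 0 -1;0 0 0 -.3 .8 0 -1;0 0 0 -.3 .8 0 -1;0 0 0 -.3 .8 0 -1'
python3 - <<'E'
from h import *
w=cam("wrist");save('w4.png',w[0]);np.savez('w4.npz',*w)
a,b=[cv2.imread(f'pics/w{i}.png') for i in(3,4)]
cv2.imwrite('pics/w34.png',cv2.resize(np.hstack([a,b]),(800,300)))
E
```

```text
time: 5.45
ee_pos: [0.569, -0.1647, 0.2632]
orientation: [-3.141, 0.002, 0.006]
force: [-0.3, -0.3, 0.8]
opening: -0.003
grip_force: 0.0
time: 5.7
ee_pos: [0.5295, -0.0743, 0.2634]
orientation: [-3.141, -0.001, 0.004]
force: [-0.3, 0.7, 0.4]
opening: -0.003
grip_force: 0.0
time: 5.95
ee_pos: [0.4887, 0.0165, 0.2626]
orientation: [3.141, 0.001, 0.005]
force: [1.0, 1.6, 0.9]
opening: 0.001
grip_force: 0.0
time: 6.45
ee_pos: [0.4498, 0.1046, 0.2628]
orientation: [3.141, 0.0, 0.006]
force: [-0.1, -0.8, 0.3]
opening: 0.0
grip_force: 0.0
[423.43137255 247.21568627] [394 239  59  16 153] [ 0.56037409 -0.15782848  0.17      ]
(array([ 0.56677799, -0.16342178,  0.1336424 ]), np.float64(0.006512152464650407))
time: 7.1
ee_pos: [0.4206, 0.1837, 0.2629]
orientation: [3.141, 0.0, 0.004]
force: [0.4, -0.3, -0.6]
opening: 0.002
grip_force: 0.0
```

View pics/w34.png

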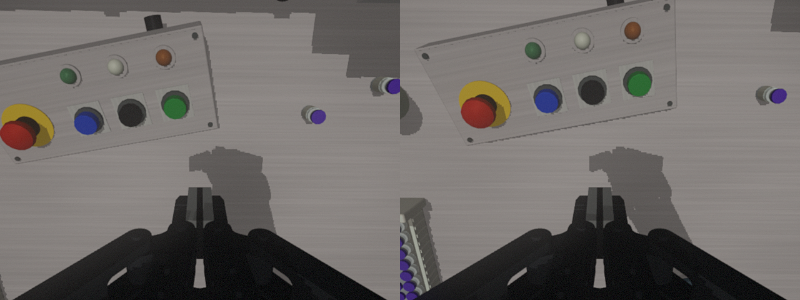

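The joined view shows wrist pictures with blue and green caps: left picture blue (142,195), green (280,168); right picture blue (235,160), green (381,133). Black sits between them and the panel is clear.

```bash
python3 - <<'E'
from h import *
W=[[np.load(f'w{i}.npz')[f'arr_{j}'] for j in range(4)] for i in(3,4)]
P={}
for k,h,pa,pb in(('blue',(108,122),(142,195),(235,160)),('green',(50,75),(280,168),(381,133))):
    cs=[]
    for w,p in zip(W,(pa,pb)):
        c,s,_=blob(w[0],h,p,40)
        v=cv2.cvtColor(w[0],cv2.COLOR_RGB2HSV); m=cv2.inRange(v,(h[0],130,50),(h[1],255,255))
        kk=np.zeros_like(m);cv2.circle(kk,p,40,255,-1);m&=kk
        V=v[:,:,2]; th=cv2.threshold(V[m>0],0,255,cv2.THRESH_OTSU)[0]
        m2=((m>0)&(V>th)).astype('uint8'); m2=cv2.morphologyEx(m2,cv2.MORPH_OPEN,np.ones((3,3)))
        cn=max(cv2.findContours(m2,0,2)[0],key=cv2.contourArea); e=cv2.fitEllipse(cv2.convexHull(cn))
        print(k,c.round(1),s[4],th,np.round(e[0],1),np.round(e[1],1)); cs.append(e[0])
    P[k]=two(W[0],cs[0],W[1],cs[1]); print(P[k],[onz(w,*c,.08).round(4).tolist() for w,c in zip(W,cs)])
d=P['blue'][0]-P['green'][0];print(np.linalg.norm(d),np.arctan2(-d[0],d[1]))
E
```

```text
blue [136.7 197.3] 979 113.0 [136.3 199.4] [28.5 37.1]
blue [234.  161.8] 1051 115.0 [233.9 163.4] [32.1 36.6]
(array([0.45139721, 0.24954709, 0.07929146]), np.float64(6.565738080968538e-05)) [[0.4516, 0.2492, 0.08], [0.4515, 0.2494, 0.08]]
green [279.3 173.2] 871 103.0 [282.5 160.7] [4.4 6.5]
green [382.7 135.5] 987 98.0 [383.  135.6] [33.  36.6]
(array([0.47521907, 0.1336085 , 0.05851243]), np.float64(0.008872920708881927)) [[0.4828, 0.1328, 0.08], [0.4729, 0.1356, 0.08]]
0.12017073587825869 0.20264925117376406
```

```bash
python3 -m pendant '.008 -.04 0 .09 .32 -.3 -1;.0153 -.0815 0 .18 .63 -.6 -1;.0153 -.0815 0 .18 .63 -1 -1;.0153 -.0815 0 .18 .63 -1 -1;.0153 -.0815 0 .18 .63 -1 -1'
python3 - <<'E'
from h import *
o=observe();print(o['ee_pos'],R.from_euler('xyz',o['orientation']).as_matrix()[:,2])
n=np.array([-.2525,-.0475,.966])
for k,p in dict(blue=(.4515,.2494,.0795),green=(.4729,.1356,.08)).items():
    print(k,[((p+n*s-o['ee_pos'])*10).round(3).tolist() for s in(.03,.008,0,-.007)])
w=cam('wrist');save('w5.png',w[0])
E
```

```text
time: 7.78
ee_pos: [0.4396, 0.2475, 0.1642]
orientation: [-3.093, -0.257, -0.004]
force: [-0.1, 0.3, 0.4]
opening: 0.002
grip_force: 0.0
[0.4395562  0.24749754 0.16420417] [ 0.25450676  0.04758227 -0.9658997 ]
blue [[0.044, 0.005, -0.557], [0.099, 0.015, -0.77], [0.119, 0.019, -0.847], [0.137, 0.022, -0.915]]
green [[0.258, -1.133, -0.552], [0.313, -1.123, -0.765], [0.333, -1.119, -0.842], [0.351, -1.116, -0.91]]
```

View pics/w5.png

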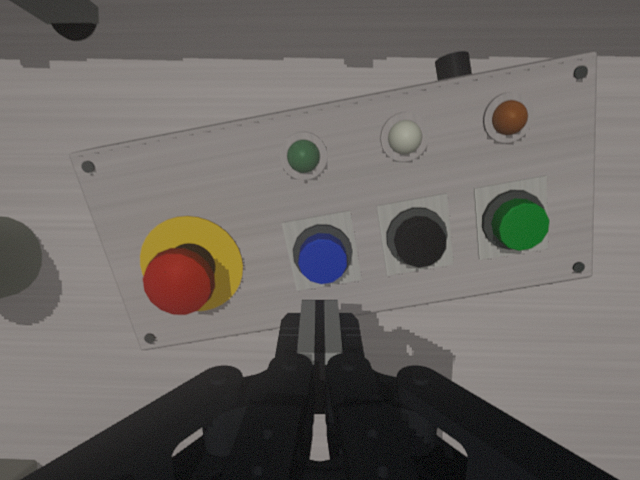

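The view is square to the panel, with blue (323,260) straight ahead of the fingertips (320,305), black at (418,240) and green at (521,224). First I'll confirm the guard is still shut.

```bash
python3 - <<'E'
from h import *
t,s=cam("top"),cam("scene");h=HS['lip'][0]
A=blob(t[0],h,(430,235),60);B=blob(s[0],h,(350,145),60)
print(A[0],A[1],B[0],B[1],two(t,A[0],s,B[0]))
E
```

```text
[423.49668874 247.21854305] [394 239  59  16 151] [356.77437326 151.33286908] [340 128  34  47 718] (array([ 0.5621806 , -0.16016533,  0.1564955 ]), np.float64(0.0012597121763588755))
```

```bash
python3 -m pendant '0 0 0 .02 0 -.3 -1;0 0 0 .05 .01 -.56 -1;0 0 0 .1 .01 -.77 -1;0 0 0 .1 .01 -.77 -1'
```

```text
time: 8.43
ee_pos: [0.4481, 0.2485, 0.0856]
orientation: [-3.095, -0.255, -0.001]
force: [0.1, 0.7, -0.1]
opening: 0.001
grip_force: 0.0
```

```bash
python3 - <<'E'
from h import *
t=cam("top");s=cam("scene")
a=cv2.resize(t[0][150:290,340:520],(400,311));b=cv2.resize(s[0][60:200,250:430],(400,311))
save('g.png',np.hstack([a,b]))
v=cv2.cvtColor(s[0],cv2.COLOR_RGB2HSV);l=cv2.inRange(v,(3,110,50),(18,255,255))[115:190,320:390]
cn=max(cv2.findContours(l,0,2)[0],key=cv2.contourArea);bp=cv2.boxPoints(cv2.minAreaRect(cn))+[320,115]
for z in(.17,.18):print([onz(s,*p,z).round(3).tolist() for p in bp])
E
```

```text
[[0.577, -0.086, 0.17], [0.578, -0.223, 0.17], [0.542, -0.218, 0.17], [0.543, -0.081, 0.17]]
[[0.575, -0.079, 0.18], [0.575, -0.215, 0.18], [0.54, -0.21, 0.18], [0.541, -0.075, 0.18]]
```

View pics/g.png

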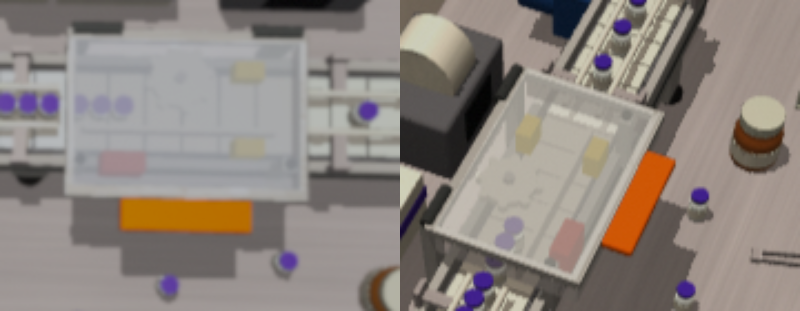

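The guard is level in both views, with the lip 135 mm wide by 35 mm deep at z 0.17, so it is shut. Next, blue.

```bash
python3 -m pendant '0 0 0 .01 0 -.04 -1;0 0 0 .02 0 -.08 -1;0 0 0 .03 .01 -.12 -1;0 0 0 .03 .01 -.14 -1;0 0 0 .03 .01 -.14 -1'
python3 -m pendant '0 0 0 .01 0 -.03 -1;0 0 0 .01 0 -.04 -1;0 0 0 .01 0 -.04 -1'
```

```text
time: 9.15
ee_pos: [0.4521, 0.25, 0.0739]
orientation: [-3.096, -0.259, -0.001]
force: [-5.5, -5.3, 16.4]
opening: -0.002
grip_force: 8.7
time: 9.52
ee_pos: [0.4524, 0.2501, 0.0733]
orientation: [-3.101, -0.261, 0.001]
force: [-23.8, -12.8, 52.9]
opening: -0.001
grip_force: 29.0
```

```bash
python3 -m pendant '0 0 0 -.02 -.01 .08 -1;0 0 0 -.05 -.01 .2 -1;0 0 0 -.1 -.02 .4 -1;0 0 0 -.15 -.03 .6 -1;0 0 0 -.15 -.03 .6 -1'
python3 -m pendant '0 0 0 .1 -.5 .1 -1;0 0 0 .2 -1 .1 -1;0 0 0 .2 -1 .1 -1;0 0 0 .2 -1 .1 -1'
python3 - <<'E'
from h import *
o=observe();n=np.array([-.2525,-.0475,.966]);p=np.array((.4729,.1356,.08))
print(o['ee_pos'],[((p+n*s-o['ee_pos'])*10).round(3).tolist() for s in(.03,.008,0,-.007)])
w=cam('wrist')
for k,h,q in(('green',(50,75),(340,250)),('blue',(108,122),(140,280))):
    b=blob(w[0],h,q,90);print(k,b[0],b[1],onz(w,*b[0],.078))
E
```

```text
time: 10.15
ee_pos: [0.4376, 0.248, 0.1293]
orientation: [-3.093, -0.259, -0.001]
force: [-0.2, 0.2, 0.1]
opening: 0.002
grip_force: 0.0
time: 10.65
ee_pos: [0.4565, 0.1472, 0.1372]
orientation: [-3.094, -0.255, -0.001]
force: [0.3, -0.7, -0.2]
opening: -0.003
grip_force: 0.0
[0.45651736 0.1472359  0.1372309 ] [[0.088, -0.131, -0.283], [0.144, -0.12, -0.495], [0.164, -0.116, -0.572], [0.182, -0.113, -0.64]]
green [346.42571429 259.02761905] [ 320  234   54   51 2100] [0.47270391 0.1358819  0.078     ]
blue [132.14732965 293.13627993] [ 106  265   53   55 2172] [0.45236805 0.25003907 0.078     ]
```

```bash
python3 -m pendant '0 0 0 .08 -.12 -.15 -1;0 0 0 .1 -.12 -.3 -1;0 0 0 .14 -.12 -.48 -1;0 0 0 .14 -.12 -.48 -1'
python3 -m pendant '0 0 0 .01 0 -.04 -1;0 0 0 .02 0 -.08 -1;0 0 0 .03 .01 -.12 -1;0 0 0 .03 .01 -.15 -1;0 0 0 .03 .01 -.15 -1'
```

```text
time: 11.2
ee_pos: [0.4693, 0.1368, 0.0885]
orientation: [-3.094, -0.253, 0.003]
force: [-0.3, -0.2, -0.9]
opening: 0.003
grip_force: 0.0
time: 11.82
ee_pos: [0.475, 0.1362, 0.0757]
orientation: [-3.094, -0.258, -0.001]
force: [0.1, -1.9, 4.8]
opening: 0.003
grip_force: 2.1
```

```bash
python3 -m pendant '0 0 0 0 0 -.02 -1;0 0 0 .01 0 -.04 -1;0 0 0 .01 0 -.04 -1'
```

```text
time: 12.2
ee_pos: [0.4756, 0.1363, 0.0741]
orientation: [-3.098, -0.258, 0.0]
force: [-15.4, -5.6, 34.9]
opening: 0.001
grip_force: 18.9
```

Green is at its hard stop (35 N). I'll retreat clear and check.

```bash
python3 -m pendant '0 0 0 -.02 -.01 .08 -1;0 0 0 -.05 -.01 .2 -1;0 0 0 -.1 -.02 .4 -1;0 0 0 -.2 -.03 .7 -1;0 0 0 -.25 -.04 1 -1;0 0 0 -.25 -.04 1 -1'
python3 -m pendant '0 0 0 -.1 0 .4 -1;0 0 0 -.1 0 .8 -1;0 0 0 -.1 0 .8 -1;0 0 0 -.1 0 .8 -1;0 0 0 -.1 0 .8 -1'
python3 - <<'E'
from h import *
o=observe();print(o['ee_pos'],o['force'],abs(o['joint_vel']).max())
w,s=cam('wrist'),cam('scene');save('f.png',np.hstack([cv2.resize(w[0],(400,300)),cv2.resize(s[0],(400,300))]))
E
```

```text
time: 12.95
ee_pos: [0.4508, 0.1328, 0.1728]
orientation: [-3.094, -0.26, -0.001]
force: [0.1, -0.2, -0.7]
opening: -0.002
grip_force: 0.0
time: 13.58
ee_pos: [0.4384, 0.1317, 0.2486]
orientation: [-3.094, -0.252, -0.0]
force: [-0.4, 0.2, 0.2]
opening: -0.001
grip_force: 0.0
[0.43839251 0.13174391 0.24864691] [-0.43050378  0.15606162  0.18570573] 0.006222916964477665
```

View pics/f.png

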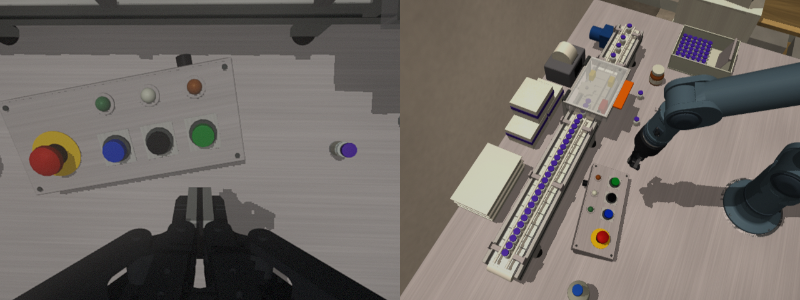

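The buttons are all out (blue (117,150), green (203,134)), the guard is level with its lip at (623,95), the loose things I can see (vials, bottle, jar) still stand, and the hand is clear.

```bash
python3 -c "
from plant import finish_job
print(finish_job())"
```

```text
the job is handed in; nothing more can be done
None
```

The job is handed in at about 14 s of the 46 s allowed: I pushed the guard fully shut, then pressed blue reset and green start, in that order, to their hard stops; both came back out, stop and e-stop were left alone, and the hand finished clear.

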